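# Find the chess knight with the loose head

## Robot

A 6-joint arm with a two-finger parallel gripper is mounted at the origin on the work surface. World frame = base frame: x ahead of the robot, y to its left, z up, the work surface at z = 0. Lengths are in m, angles in rad, forces in N, time in s.
With the tool pointing down it reaches from about 0.4 to 0.925 m from the base axis. Payload 12.5 kg.
Tool frame: the origin (TCP) lies at the very end of the fingers, on their centre line; the grasp point (between the pads) lies 19 mm behind it (bot.grasp_offset is the distance from the TCP to the grasp point, in m); z points along the fingers, y is the line along which they close (so a half turn about z gives the same grasp; the last joint's range is limited). The gripper opens to 95 mm and grips with 3 to 60 N. Pads are 20 mm wide; open, the fingers measure 119 mm over their backs; the gripper's body (75 mm by 180 mm) begins 59 mm behind the grasp point.
Start: joints at [-1.437, 0.491, 1.559, -0, 1.092, -0.106], TCP at [0.148, -0.607, 0.215] pointing down, gripper open.
Joint ranges: [-3.1, 3.1], [-0.84, 2.19], [0.05, 2.79], [-1.13, 4.28], [0.06, 2.93], [-2.69, 2.69]. Speed limits (rad/s): [2.22, 2.22, 2.79, 3.14, 3.14, 3.14].

## Interface

Orientations are given as a unit quaternion [w, x, y, z].
In Python, from bench import bot, imaging gives the robot as it stands.
- The arm moves only by the tool move_arm, never from a script. Its arguments are lists of equal length, an entry for each row: "delta_rot": the turn, a rotation vector about the world's x, y, z in rad, a list of three; "offset": the shift along the world's x, y, z in cm, a list of three; "jaw": the finger opening in cm, from 0 to 9.51. In form: {"delta_rot": [[rx, ry, rz], ...], "offset": [[dx, dy, dz], ...], "jaw": [jaw, ...]}. A call has 1 to 12 rows; each row is the pose to reach, as a shift and turn from the pose commanded when the call began; what a row does not reach only later rows make up. A row lasts 1/10 s, in which the tool goes at most 50 mm and 8.59 degrees, less where a joint would pass 70% of its speed; a pose out of reach is approached as far as the arm can. A call with a gripper value outside its range is refused whole. The fingers move at their own pace and stop on an object; the grip force is fixed at half the most. Time passes only in rows, so rows that repeat a pose let the fingers close. It gives the time, the measured TCP pose, the force, the opening and the grip force at its end, in the units of the state.
- bot.get_obs(): the state, without advancing time (a new reading comes with each control period).
- imaging.camera(name): name is "scene" or "side" or "wrist"; returns a dict with "image" (384x512x3 uint8, red, green, blue), "vertical_fov" (degrees; the focal length in pixels is half the picture's height over the tangent of half this angle, whatever the lens; pixels are square), "cx", "cy" (the principal point, pixels), "rvec" (rotation vector, rad) and "tvec" (3), from world to camera coordinates, as OpenCV has them. Camera axes: x right, y down, z forward; pixel columns grow to the right and rows downward; lengths in m; the calibration is good to about 2 mm. A picture is of the moment at which its call begins. There is no depth.
- bot.sign_off(): hands the job in; it is judged then, once.
The state is a dict: "t": time; "joint_pos": joint angles; "dq": joint speeds; "joint_efforts": joint torques, N m; "tcp_pos": TCP position; "tcp_rot": TCP orientation; "wrist_force": force on the tool from outside, world axes, zero at the start; "torque": the same for the moment, N m; "gripper_width": finger opening in m; "grasp_force": force on a finger pad.
Only numpy, scipy, OpenCV 4.12 (cv2) and the standard library are available. Lean on these libraries where they do the work, as an engineer would, in place of code of your own. Each camera call takes 0.05 s, during which the arm holds its last target. There are 200 camera calls.

## Task

One of the three big chess knights on the shelf has a head that has worked loose in its base. Find it by gently wiggling the heads from side to side while the knights stand on the shelf, then set the loose one down gently, upright, in the dice tray for re-gluing. Leave the two sound knights standing where they are, and do not disturb the tray or the other things.

Things in the scene. Friction and masses are not known exactly. Their poses are not given: they have to be found in the camera images.
- shelf: White-painted birch plywood riser shelf, 270 mm deep (x) by 880 mm long (y), fixed; origin on the table under its centre, its flat top is 45 mm above the origin. A dark magnetic strip 28 mm wide and 3 mm thick runs along its front (-x) lip.
- knight_a_mid (a point): One of three alike pale wooden chess knights, 140 mm tall, 0.7 to 0.9 kg: point on the axis of its turned, weighted round base, at half the knight's height (70 mm above its underside). The base is 88 mm across, 46 mm high, 60 mm across where the head stands on it. x axis: the muzzle points along -x; y: to the side; z up.
- knight_a_grip (a point): Knight a's carved head: point at its middle, 96 mm above the knight's underside, 50 mm above the joint with the base. Head 30 mm thick along y; flat sides from 60 to 114 mm above the underside and from 18 mm in front of this point (-x) to 26 mm behind. Loose or sound, a knight can be pinched here and carried. A tight pinch keeps the head straight; to lean it, push it from one side.
- knight_a_head (a joint): Knight a: sideways lean of the head in its base (rad), about the base's x axis, 46 mm above the underside; 0 straight, positive leans to -y. A sound head gives under 0.01 rad; the loose one moves easily (under 1 N) between stops at 0.12 rad either way and stays where left. A push of about 3 N at the head rocks or slides a sound knight as a whole.
- knight_b_mid (a point): Knight b: same look, sizes, point and axes as knight_a_mid.
- knight_b_grip (a point): Knight b: the same point on its head.
- knight_b_head (a joint): Knight b: the same lean of its head.
- knight_c_mid (a point): Knight c: same look, sizes, point and axes as knight_a_mid.
- knight_c_grip (a point): Knight c: the same point on its head.
- knight_c_head (a joint): Knight c: the same lean of its head.
- tray: Maple dice tray with rounded corners and grey felt floor, 190 mm square, walls 28 mm high and 10 mm thick, 0.7 kg, standing on the shelf; origin at the centre of its underside, the floor is 8 mm above it, x and y along its sides.
- die: Bystander: chrome twelve-sided die, 22 mm high, on the magnetic strip; origin under its centre.
- marble: Bystander: squat amber glass marble, 26 mm across and 18 mm high, on the magnetic strip; origin under its centre.
- tin: Bystander: faded blue tin card box, 71 x 99 x 28 mm, lying at the left (+y) end of the shelf; origin under its centre.
Things that resemble listed ones, but are neither listed nor needed, are in the scene too. What is shaped like the part that bears knight_c_mid but red or yellow is not meant.

How it is judged:
On the way, in this order (a step that is already met when the one before it is completed fails the run):
1. the loose knight's head is rocked over to one side (lean over 0.05 rad) while its base stands on the shelf (z of knight_b_mid in the frame of shelf below 0.125 m and angle between knight_b_mid's own z axis and vertical below 0.15 rad and (value of joint knight_b_head above 0.05 rad or value of joint knight_b_head below -0.05 rad)), for 0.05 s.
2. its head comes back through upright (lean under 0.03 rad), base still standing on the shelf (z of knight_b_mid in the frame of shelf below 0.125 m and angle between knight_b_mid's own z axis and vertical below 0.15 rad and value of joint knight_b_head between -0.03 and 0.03 rad).
3. its head is rocked over again (lean over 0.05 rad), base still standing on the shelf (all of step 1), for 0.05 s.
At the end, for the whole second after the job is handed in: The loose knight stands upright (base within 0.06 rad of vertical) on the floor of the dice tray, its axis within 60 mm of the tray's centre along each side; the two sound knights stand upright on the shelf within 40 mm of where they were; the tray lies flat within 30 mm of where it was (x of knight_b_mid in the frame of tray between -0.06 and 0.06 m and y of knight_b_mid in the frame of tray between -0.06 and 0.06 m and z of knight_b_mid in the frame of tray between 0.073 and 0.083 m and angle between each of knight_b_mid, knight_a_mid, knight_c_mid's own z axis and vertical below 0.06 rad and distance of each of knight_a_mid, knight_c_mid from where it was at the start of the episode below 0.04 m and distance of tray from where it was at the start of the episode below 0.03 m and angle between tray's own z axis and vertical below 0.05 rad); the robot touches nothing.
It fails at once if a knight is tipped over (more than 0.5 rad) (angle between any of knight_a_mid, knight_b_mid, knight_c_mid's own z axis and vertical above 0.5 rad).
It fails at once if a sound knight is lifted off the shelf (by more than 30 mm) (z of any of knight_a_mid, knight_c_mid in the frame of shelf above 0.145 m).
It fails at once if the die, the marble or the tin box is moved by more than 30 mm (distance of any of die, marble, tin from where it was at the start of the episode above 0.03 m).
It fails at once if the loose knight is let go of while its base is more than 15 mm above the tray's floor (dropped) (z of knight_b_mid in the frame of shelf above 0.138 m and contact force between the fingers and knight_b below 0.1 N).
It also fails if it takes over 64 s, if anything falls off the work surface, if the arm or the gripper's body presses on something with over 40 N, if the wrist force passes 120 N, or if a joint passes its speed limit or range.

## Working session

There is one attempt and no reset: what is moved stays moved. The work goes in short steps, Python scripts to look and compute and a tool call to move; the robot and the scene stay as the last step left them, time stands still between calls to the robot, and variables do not carry over. Pictures are saved under pics/ and viewed, at most 11 in all, crops included, and the job is handed in when it is done.

Besides the shell and the picture viewer there is one more tool, called after "Request:" by a JSON object that holds its "api" and its "payload". move_arm: Moves the arm, as the interface text tells. Its arguments: {"type":"object","properties":{"delta_rot":{"type":"array","items":{"type":"array","items":{"type":"number"}}},"offset":{"type":"array","items":{"type":"array","items":{"type":"number"}}},"jaw":{"type":"array","items":{"type":"number"}}},"required":["delta_rot","offset","jaw"]}

```bash
mkdir -p pics
cat > h.py <<'E'
import numpy as np,cv2
from bench import bot,imaging
def cam(n):
    c=imaging.camera(n);im=c["image"];f=im.shape[0]/2/np.tan(np.radians(c["vertical_fov"])/2)
    R=cv2.Rodrigues(np.array(c["rvec"],float))[0];t=np.array(c["tvec"],float).ravel()
    return dict(im=im,f=f,cx=c["cx"],cy=c["cy"],R=R,t=t,C=-R.T@t)
def ray(c,u,v):
    d=c["R"].T@np.array([(u-c["cx"])/c["f"],(v-c["cy"])/c["f"],1.]);return c["C"],d/np.linalg.norm(d)
def plane(c,u,v,z):
    C,d=ray(c,u,v);return C+d*(z-C[2])/d[2]
def proj(c,p):
    q=c["R"]@np.array(p,float)+c["t"];return q[:2]/q[2]*c["f"]+[c["cx"],c["cy"]]
def tri(c1,p1,c2,p2):
    C1,d1=ray(c1,*p1);C2,d2=ray(c2,*p2)
    s=np.linalg.lstsq(np.c_[d1,-d2],C2-C1,rcond=None)[0];a=C1+s[0]*d1;b=C2+s[1]*d2
    return (a+b)/2,np.linalg.norm(a-b)
E
python3 - <<'E'
from h import *
ims=[]
for n in("scene","side"):
    c=cam(n);print(n,c["C"],c["R"][2],c["f"]);np.save(n+".npy",c,allow_pickle=True);ims.append(c["im"])
    cv2.imwrite(f"pics/{n}0.png",cv2.resize(c["im"][:,:,::-1],(800,600),interpolation=cv2.INTER_CUBIC))
print(bot.get_obs())
E
```

```text
scene [1.22178871 0.13477395 1.12654714] [-0.53477042 -0.08619208 -0.84058999] 376.18690380666516
side [0.13362485 0.6484679  0.82075934] [ 0.41756557 -0.59893007 -0.68331674] 391.95374317866924
{'t': 0.1, 'joint_pos': array([-1.43660349e+00,  4.91483368e-01,  1.55938547e+00, -8.73518200e-06,
        1.09166357e+00, -1.05595112e-01]), 'dq': array([ 0.00018593, -0.00098609, -0.00124108,  0.00045086,  0.00039742,
        0.0003579 ]), 'joint_efforts': array([ 2.33507162e-03, -6.13623261e+01, -2.58606756e+01,  6.94225612e-02,
        4.70062438e-02, -5.97930307e-05]), 'tcp_pos': array([ 0.14843095, -0.60690888,  0.21413111]), 'tcp_rot': array([-4.69774922e-04,  9.92820972e-01,  1.19608932e-01, -1.05929333e-05]), 'wrist_force': array([ 0.43396038,  0.50979525, -0.08398609]), 'torque': array([ 0.0453954 , -0.01576673, -0.03593396]), 'grasp_force': 0.0, 'gripper_width': 0.0952513222146627}
```

View pics/scene0.png

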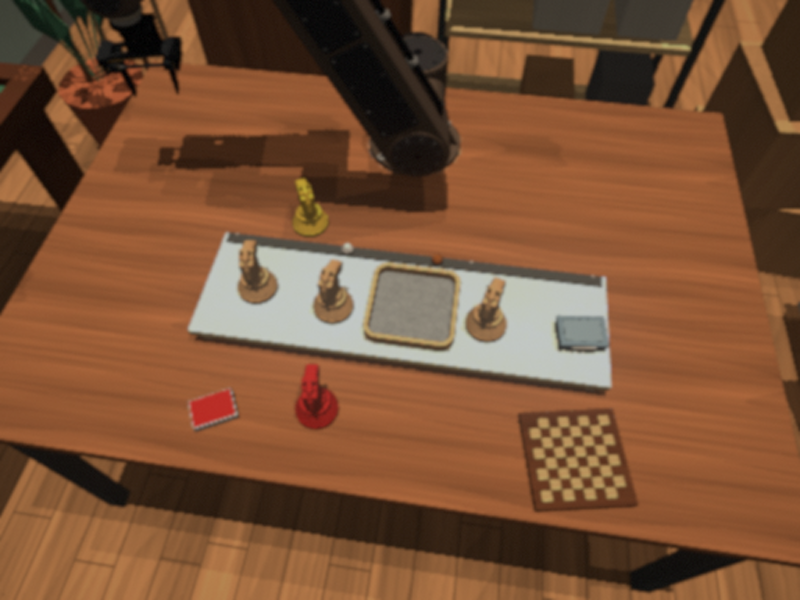

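View pics/side0.png

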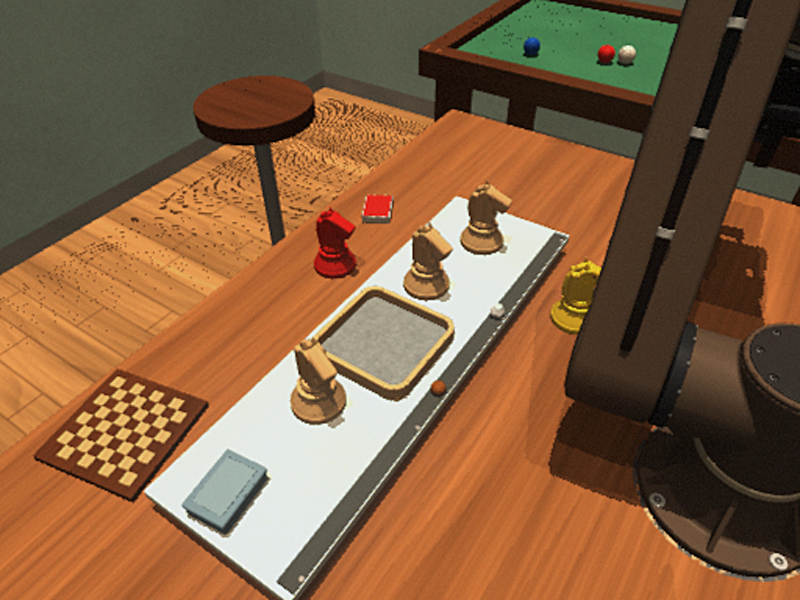

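The scene view shows three tan knights at (257,285), (333,303) and (487,321), with the tray at (412,307). It also shows the tin at (582,333), the die at (347,248) and the marble at (437,260). The side view shows the same knights at (483,235), (428,275) and (318,395).

Run:
```python
from h import *
S=np.load("scene.npy",allow_pickle=True).item();D=np.load("side.npy",allow_pickle=True).item()
k=512/800
def P(c,u,v,z): return plane(c,u*k,v*k,z).round(3)
print("shelf scene",[P(S,*p,.045) for p in[(228,236),(606,281),(606,384),(192,333)]])
print("shelf side",[P(D,*p,.045) for p in[(459,198),(568,236),(292,596),(148,492)]])
print("tray rim scene",[P(S,*p,.073) for p in[(412,302)]],"side",P(D,387,338,.06))
for n,s,d in[("R",(257,286),(483,240)),("M",(333,304),(428,283)),("L",(487,323),(318,402))]:
    print(n,P(S,*s,.055),P(D,*d,.055))
for nm,c in(("scene",S),("side",D)):
    hsv=cv2.cvtColor(c["im"],cv2.COLOR_RGB2HSV)
    # restrict to shelf hull extruded
    pts=[proj(c,[x,y,z]) for x in(.43,.68) for y in(-.5,.45) for z in(.05,.19)]
    m=((hsv[...,1]>60)&(hsv[...,2]>60)).astype(np.uint8)
    hull=np.zeros_like(m);cv2.fillConvexPoly(hull,cv2.convexHull(np.array(pts).astype(np.int32)),1)
    n,l,st,ce=cv2.connectedComponentsWithStats(m*hull)
    for i in range(1,n):
        if 150<st[i,4]<5000: print(nm,(st[i]/k).round(),ce[i].round(1))
for nm,pa,pb in[]:pass
# muzzle tips / ear tops (side + scene by eye)
for n,s,d in[("R ear",(248,241),(488,184)),("M ear",(333,264),(429,226)),("L ear",(492,281),(309,340))]:
    p,e=tri(S,np.array(s)*k,D,np.array(d)*k);print(n,p.round(3),round(e,4))
a=[cv2.resize(D["im"][y0:y0+100,x0:x0+90,::-1],(266,296),interpolation=cv2.INTER_CUBIC) for x0,y0 in((265,105),(230,130),(160,190))]
b=[cv2.resize(S["im"][y0:y0+100,x0:x0+90,::-1],(266,296),interpolation=cv2.INTER_CUBIC) for x0,y0 in((120,120),(170,130),(265,140))]
cv2.imwrite("pics/k.png",np.vstack([np.hstack(a),np.hstack(b)]))
```

```text
shelf scene [array([ 0.424, -0.384,  0.045]), array([0.424, 0.487, 0.045]), array([0.677, 0.476, 0.045]), array([ 0.687, -0.38 ,  0.045])]
shelf side [array([ 0.668, -0.392,  0.045]), array([ 0.409, -0.393,  0.045]), array([0.411, 0.475, 0.045]), array([0.671, 0.48 , 0.045])]
tray rim scene [array([0.56 , 0.07 , 0.073])] side [0.55  0.064 0.06 ]
R [ 0.557 -0.274  0.055] [ 0.545 -0.273  0.055]
M [ 0.578 -0.099  0.055] [ 0.569 -0.099  0.055]
L [0.577 0.232 0.055] [0.566 0.232 0.055]
scene [ 312.  259.   41.   64. 1020.] [212.2 189.1]
scene [ 362.  261.   98.   89. 1445.] [263.2 196.2]
scene [ 466.  278.   41.   64. 1039.] [311.9 201.3]
R ear [ 0.543 -0.266  0.194] 0.0049
M ear [ 0.568 -0.09   0.192] 0.0044
L ear [0.567 0.226 0.192] 0.0071
```

View pics/k.png

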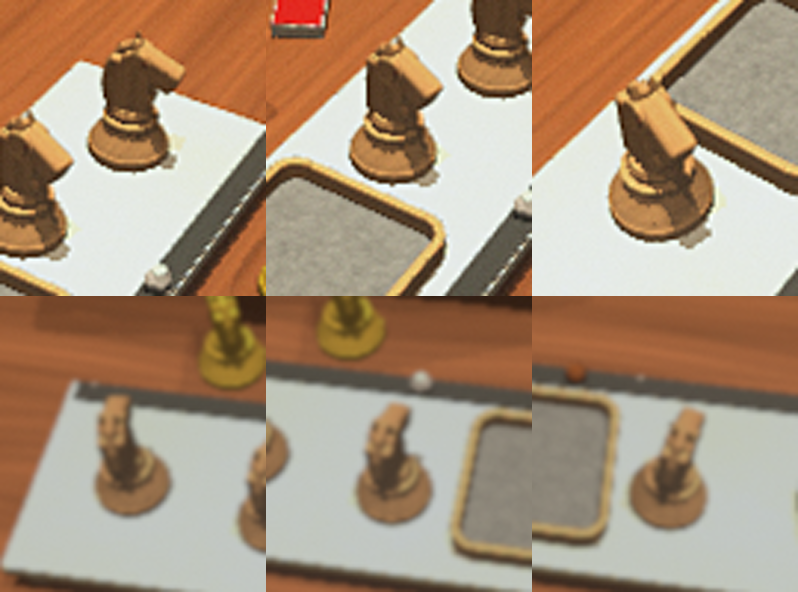

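The crops confirm that all the muzzles point roughly to -x with small yaws. The heads are about 10 mm off vertical at most. I'll move above the right knight and look with the wrist camera.

Request:
{"api": "move_arm", "payload": {"delta_rot": [[0,0,0],[0,0,0],[0,0,-0.12],[0,0,-0.24],[0,0,-0.24],[0,0,-0.24],[0,0,-0.24],[0,0,-0.24],[0,0,-0.24],[0,0,-0.24],[0,0,-0.24],[0,0,-0.24]], "offset": [[0,0,5],[0,0,10],[4,3,14],[8,6,18],[40,33,18],[40,33,18],[40,33,18],[40,33,18],[40,33,18],[40,33,18],[40,33,18],[40,33,18]], "jaw": [9.5,9.5,9.5,9.5,9.5,9.5,9.5,9.5,9.5,9.5,9.5,9.5]}}

```text
t: 1.3
tcp_pos: [0.5184, -0.3017, 0.3929]
tcp_rot: [-0.0, 1.0, -0.0, -0.0]
wrist_force: [1.2, -0.3, -0.0]
gripper_width: 0.0949
grasp_force: 0.0
```

Request:
{"api": "move_arm", "payload": {"delta_rot": [[0,0,0],[0,0,0],[0,0,0]], "offset": [[0,0,0],[0,0,0],[0,0,0]], "jaw": [9.5,9.5,9.5]}}

```text
t: 1.6
tcp_pos: [0.5165, -0.304, 0.3928]
tcp_rot: [-0.0, 1.0, -0.0, -0.0]
wrist_force: [0.1, -0.2, -0.7]
gripper_width: 0.0949
grasp_force: 0.0
```

Run:
```python
from h import *
c=cam("wrist");np.save("w1.npy",c,allow_pickle=True);print(bot.get_obs()["tcp_pos"],c["C"],c["R"][2],c["f"])
cv2.imwrite("pics/w1.png",cv2.resize(c["im"][:,:,::-1],(800,600),interpolation=cv2.INTER_CUBIC))
```

```text
[ 0.51630156 -0.30427841  0.39290733] [ 0.58885658 -0.30520516  0.56300756] [-2.58406274e-01  7.61991631e-05 -9.66036330e-01] 305.77697279678756
```

View pics/w1.png

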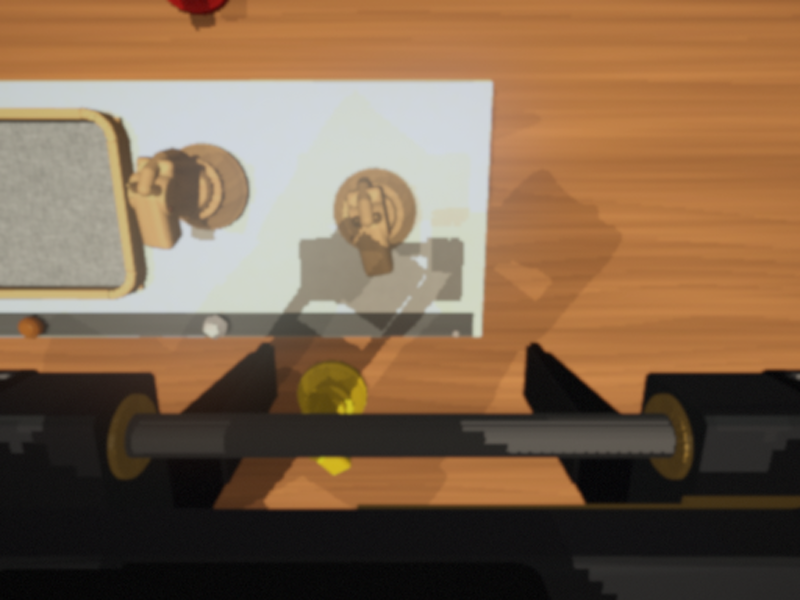

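The wrist view shows the right knight's base centred at (375,209), with its head running from (371,180) to muzzle (377,272). The middle knight's base is at about (210,187), with its head from (152,165) to muzzle (160,245). The tray's right edge is at x≈140 px.

Run:
```python
from h import *
c=np.load("w1.npy",allow_pickle=True).item();k=.64
def P(u,v,z): return plane(c,u*k,v*k,z).round(3)
print("shelf",P(493,81,.045),P(483,336,.045))
print("R base",P(375,208,.05),"w",P(334,210,.05),P(416,210,.05))
print("R ears",P(371,182,.18),"muzzle tip",P(377,262,.155),P(377,272,.145))
print("M base L/R",P(166,187,.05),P(248,187,.05),"ears",P(152,175,.18),"muzzle",P(160,240,.155))
print("tray corner",P(145,293,.073),P(132,110,.073))
print("die",P(215,326,.06),"marble",P(31,326,.057))
# expected pixel of vertical axis at given base centre
for x,y in((.548,-.273),(.571,-.099)): print([(proj(c,[x,y,z])/k).round() for z in(.05,.14,.185)])
```

```text
shelf [ 0.679 -0.399  0.045] [ 0.41  -0.401  0.045]
R base [ 0.555 -0.28   0.05 ] w [ 0.553 -0.236  0.05 ] [ 0.552 -0.323  0.05 ]
R ears [ 0.583 -0.283  0.18 ] muzzle tip [ 0.516 -0.286  0.155] [ 0.505 -0.285  0.145]
M base L/R [ 0.577 -0.062  0.05 ] [ 0.576 -0.147  0.05 ] ears [ 0.589 -0.114  0.18 ] muzzle [ 0.535 -0.101  0.155]
tray corner [ 0.468 -0.036  0.073] [ 0.649 -0.049  0.073]
die [ 0.427 -0.101  0.06 ] marble [0.427 0.104 0.057]
[array([369., 214.]), array([363., 223.]), array([358., 228.])]
[array([202., 192.]), array([161., 196.]), array([133., 199.])]
```

Request:
{"api": "move_arm", "payload": {"delta_rot": [[0,0,0],[0,0,0],[0,0,0],[0,0,0],[0,0,0],[0,0,0],[0,0,0],[0,0,0],[0,0,0],[0,0,0],[0,0,0]], "offset": [[3.6,2.5,0],[3.6,2.5,-4],[3.6,2.5,-8],[3.6,2.5,-12],[3.6,2.5,-16],[3.6,2.5,-20],[3.6,2.5,-23],[3.6,2.5,-26],[3.6,2.5,-26.5],[3.6,2.5,-26.5],[3.6,2.5,-26.5]], "jaw": [9.5,9.5,9.5,9.5,9.5,9.5,9.5,9.5,6,6,6]}}

```text
t: 2.75
tcp_pos: [0.5534, -0.2793, 0.1296]
tcp_rot: [0.001, 1.0, -0.001, 0.001]
wrist_force: [-0.3, -0.3, -0.6]
gripper_width: 0.0768
grasp_force: 0.0
```

Run:
```python
from h import *
o=bot.get_obs();print(o["tcp_pos"],o["wrist_force"],o["torque"])
c=cam("wrist");np.save("w2.npy",c,allow_pickle=True);d=cam("side");np.save("d2.npy",d,allow_pickle=True)
p=proj(d,[.55,-.28,.12]).astype(int);print(p)
a=cv2.resize(c["im"][:,:,::-1],(500,375));b=cv2.resize(d["im"][max(p[1]-60,0):p[1]+60,p[0]-48:p[0]+48,::-1],(300,375))
cv2.imwrite("pics/w2.png",np.hstack([a,b]))
```

```text
[ 0.55343613 -0.27930278  0.12962787] [-0.29299273 -0.34088572 -0.6393105 ] [0.05535971 0.02358331 0.01773427]
[310 135]
```

View pics/w2.png

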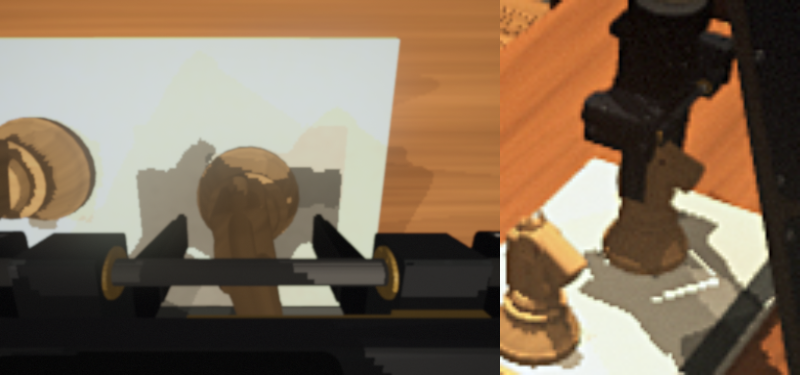

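Wrist crop: the head sits centred between the fingers, at about x=250 against fingers at 185 and 318. Next I narrow the jaw and push gently to +y.

Request:
{"api": "move_arm", "payload": {"delta_rot": [[0,0,0],[0,0,0],[0,0,0],[0,0,0],[0,0,0],[0,0,0]], "offset": [[0,0,-0.4],[0,0,-0.4],[0,0.3,-0.4],[0,0.6,-0.4],[0,0.6,-0.4],[0,0.6,-0.4]], "jaw": [5,5,5,5,5,5]}}

```text
t: 3.45
tcp_pos: [0.5532, -0.2722, 0.1241]
tcp_rot: [0.0, 1.0, 0.0, 0.0]
wrist_force: [0.2, -0.0, 0.3]
gripper_width: 0.0503
grasp_force: 0.0
```

Request:
{"api": "move_arm", "payload": {"delta_rot": [[0,0,0],[0,0,0],[0,0,0],[0,0,0]], "offset": [[0,0.2,0],[0,0.4,0],[0,0.4,0],[0,0.4,0]], "jaw": [5,5,5,5]}}

```text
t: 3.85
tcp_pos: [0.5531, -0.2683, 0.124]
tcp_rot: [0.0, 1.0, -0.0, -0.0]
wrist_force: [0.5, 0.5, 0.3]
gripper_width: 0.0499
grasp_force: 0.0
```

Request:
{"api": "move_arm", "payload": {"delta_rot": [[0,0,0],[0,0,0],[0,0,0],[0,0,0]], "offset": [[0,0.2,0],[0,0.3,0],[0,0.3,0],[0,0.3,0]], "jaw": [5,5,5,5]}}

```text
t: 4.25
tcp_pos: [0.5532, -0.2654, 0.1241]
tcp_rot: [0.0, 1.0, -0.0, 0.0]
wrist_force: [-0.4, -0.4, -0.9]
gripper_width: 0.0498
grasp_force: 0.2
```

Request:
{"api": "move_arm", "payload": {"delta_rot": [[0,0,0],[0,0,0],[0,0,0]], "offset": [[0,0.2,0],[0,0.2,0],[0,0.2,0]], "jaw": [5,5,5]}}

```text
t: 4.55
tcp_pos: [0.5533, -0.2642, 0.1244]
tcp_rot: [0.001, 1.0, -0.0, 0.0]
wrist_force: [-1.3, -5.3, 1.6]
gripper_width: 0.0499
grasp_force: 2.5
```

Request:
{"api": "move_arm", "payload": {"delta_rot": [[0,0,0],[0,0,0],[0,0,0]], "offset": [[0,0.2,0],[0,0.2,0],[0,0.2,0]], "jaw": [5,5,5]}}

```text
t: 4.85
tcp_pos: [0.5536, -0.2627, 0.1249]
tcp_rot: [0.001, 1.0, 0.0, 0.001]
wrist_force: [-1.4, -7.1, 4.6]
gripper_width: 0.0499
grasp_force: 3.7
```

Run:
```python
from h import *
o=bot.get_obs();print(o["tcp_pos"],o["wrist_force"],o["torque"],o["grasp_force"])
c=cam("wrist");w=np.load("w2.npy",allow_pickle=True).item()
cv2.imwrite("pics/w3.png",np.vstack([cv2.resize(q["im"][60:220,120:380,::-1],(487,300),interpolation=cv2.INTER_CUBIC) for q in(w,c)]))
print(proj(w,[.55,-.28,.05]),proj(c,[.55,-.28,.05]))
```

```text
[ 0.55357731 -0.2627166   0.12489971] [-1.4428291  -7.14532383  4.55267379] [-1.43765137  0.26930712  0.00763108] 3.686723301652819
[254.95315425 203.74705482] [274.60261747 205.46464624]
```

The force jumps to 5–7 N within 2 mm of contact, so the right knight is sound. I'll back off, rise and go to the middle knight.

Request:
{"api": "move_arm", "payload": {"delta_rot": [[0,0,0],[0,0,0],[0,0,0],[0,0,0],[0,0,0],[0,0,0],[0,0,0],[0,0,0],[0,0,0],[0,0,0],[0,0,0],[0,0,0]], "offset": [[0,-0.6,0],[0,-1.3,0],[0,-1.3,0],[0,-1.3,2],[0,-1.3,6],[0,-1.3,10],[0,-1.3,14],[1,4,17.5],[1.5,8,17.5],[2,12,17.5],[2.1,15.8,17.5],[2.1,15.8,17.5]], "jaw": [5,6,8,9.5,9.5,9.5,9.5,9.5,9.5,9.5,9.5,9.5]}}

```text
t: 6.1
tcp_pos: [0.574, -0.0994, 0.2992]
tcp_rot: [-0.0, 1.0, 0.002, -0.0]
wrist_force: [0.5, -0.6, -0.3]
gripper_width: 0.0948
grasp_force: 0.0
```

Run:
```python
from h import *
c=cam("wrist");np.save("w4.npy",c,allow_pickle=True);print(bot.get_obs()["tcp_pos"])
cv2.imwrite("pics/w4.png",cv2.resize(c["im"][:,:,::-1],(800,600),interpolation=cv2.INTER_CUBIC))
```

```text
[ 0.57406924 -0.10132516  0.29910172]
```

View pics/w4.png

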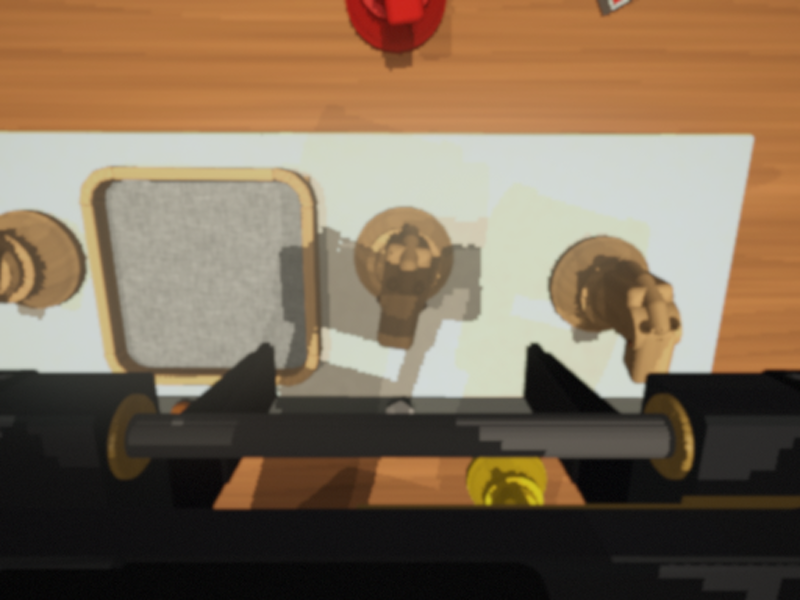

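The middle knight's base centre is at (403,256), with its head from (408,240) to muzzle (398,340), a yaw of about 0.1. The tray's outer rim spans x≈82–320 px at the top edge (y 167) and 108–318 at the bottom (y 383).

Run:
```python
from h import *
c=np.load("w4.npy",allow_pickle=True).item();k=.64
def P(u,v,z): return plane(c,u*k,v*k,z).round(3)
print("M base",P(403,256,.055),P(355,258,.05),P(452,258,.05),"ears",P(408,240,.18),"muz",P(398,335,.155))
# tray outer rim at z=.073: left,right edges at mid row, top/bottom edges
print("tray L",P(82,200,.073),P(104,350,.073),"R",P(322,200,.073),P(319,350,.073),"T",P(130,167,.073),P(270,168,.073),"B",P(150,383,.073),P(290,383,.073))
print("tray inside floor corners",P(105,180,.053),P(302,183,.053),P(303,368,.053))
```

```text
M base [ 0.577 -0.103  0.055] [ 0.575 -0.061  0.05 ] [ 0.575 -0.147  0.05 ] ears [ 0.608 -0.106  0.18 ] muz [ 0.539 -0.1    0.155]
tray L [0.626 0.158 0.073] [0.496 0.16  0.073] R [ 0.626 -0.037  0.073] [ 0.496 -0.03   0.073] T [0.652 0.115 0.073] [0.651 0.003 0.073] B [0.465 0.124 0.073] [ 0.465 -0.002  0.073]
tray inside floor corners [0.641 0.149 0.053] [ 0.639 -0.018  0.053] [ 0.471 -0.01   0.053]
```

Request:
{"api": "move_arm", "payload": {"delta_rot": [[0,0,-0.1],[0,0,-0.1],[0,0,-0.1],[0,0,-0.1],[0,0,-0.1],[0,0,-0.1],[0,0,-0.1],[0,0,-0.1],[0,0,-0.1]], "offset": [[0,0,-2],[0,0,-6],[0,0,-10],[0,0,-13],[0,0,-16],[0,0,-17.5],[0,0,-17.5],[0,0,-17.5],[0,0,-17.5]], "jaw": [9.5,9.5,9.5,9.5,9.5,7,5,5,5]}}

```text
t: 7.05
tcp_pos: [0.5747, -0.104, 0.1251]
tcp_rot: [0.0, 0.999, -0.05, 0.001]
wrist_force: [0.2, 1.2, -0.4]
gripper_width: 0.0681
grasp_force: 0.0
```

Request:
{"api": "move_arm", "payload": {"delta_rot": [[0,0,0],[0,0,0],[0,0,0],[0,0,0],[0,0,0],[0,0,0]], "offset": [[0,0,0],[0,0,0],[0,0.3,0],[0.1,0.6,0],[0.1,0.8,0],[0.1,0.8,0]], "jaw": [5,5,5,5,5,5]}}

```text
t: 7.65
tcp_pos: [0.5752, -0.095, 0.1241]
tcp_rot: [0.0, 0.999, -0.05, -0.0]
wrist_force: [-0.3, 0.4, -0.1]
gripper_width: 0.05
grasp_force: 0.0
```

Request:
{"api": "move_arm", "payload": {"delta_rot": [[0,0,0],[0,0,0],[0,0,0]], "offset": [[0,0.2,0],[0,0.2,0],[0,0.2,0]], "jaw": [5,5,5]}}

```text
t: 7.95
tcp_pos: [0.5751, -0.0934, 0.124]
tcp_rot: [0.0, 0.999, -0.05, -0.0]
wrist_force: [-0.3, 0.9, -0.1]
gripper_width: 0.0501
grasp_force: 0.0
```

Request:
{"api": "move_arm", "payload": {"delta_rot": [[0,0,0],[0,0,0],[0,0,0]], "offset": [[0,0.2,0],[0,0.2,0],[0,0.2,0]], "jaw": [5,5,5]}}

```text
t: 8.25
tcp_pos: [0.5753, -0.0918, 0.1241]
tcp_rot: [0.0, 0.999, -0.05, 0.0]
wrist_force: [1.1, -3.3, 1.2]
gripper_width: 0.0505
grasp_force: 1.9
```

Request:
{"api": "move_arm", "payload": {"delta_rot": [[0,0,0],[0,0,0],[0,0,0]], "offset": [[0,0.2,0],[0,0.2,0],[0,0.2,0]], "jaw": [5,5,5]}}

```text
t: 8.55
tcp_pos: [0.5757, -0.0899, 0.1244]
tcp_rot: [0.0, 0.999, -0.05, 0.001]
wrist_force: [0.5, -5.7, 2.6]
gripper_width: 0.0501
grasp_force: 2.5
```

The middle knight is stiff too, so the left one should be the loose one. I'll go there.

Request:
{"api": "move_arm", "payload": {"delta_rot": [[0,0,0],[0,0,0],[0,0,0],[0,0,0],[0,0,0],[0,0,0.1],[0,0,0.1],[0,0,0.1],[0,0,0.1],[0,0,0.1],[0,0,0.1],[0,0,0.1]], "offset": [[0,-0.6,0],[0,-1.2,0],[0,-1.2,0],[0,-1.2,2],[0,-1.2,6],[0,-1.2,10],[0,-1.2,14],[0,2,17.5],[0,6,17.5],[0,10,17.5],[0,14,17.5],[0,18,17.5]], "jaw": [5,6,8,9.5,9.5,9.5,9.5,9.5,9.5,9.5,9.5,9.5]}}

```text
t: 9.75
tcp_pos: [0.5747, 0.0922, 0.299]
tcp_rot: [-0.0, 1.0, -0.0, -0.0]
wrist_force: [0.9, -0.6, 0.7]
gripper_width: 0.095
grasp_force: 0.0
```

Request:
{"api": "move_arm", "payload": {"delta_rot": [[0,0,0],[0,0,0],[0,0,0],[0,0,0],[0,0,0],[0,0,0]], "offset": [[0,4,0],[0,8,0],[0,12,0],[0,13.9,0],[0,13.9,0],[0,13.9,0]], "jaw": [9.5,9.5,9.5,9.5,9.5,9.5]}}

```text
t: 10.35
tcp_pos: [0.575, 0.2292, 0.2988]
tcp_rot: [0.0, 1.0, 0.0, -0.0]
wrist_force: [-0.6, -0.2, -0.7]
gripper_width: 0.0948
grasp_force: 0.0
```

Run:
```python
from h import *
c=cam("wrist");np.save("w5.npy",c,allow_pickle=True);print(bot.get_obs()["tcp_pos"])
cv2.imwrite("pics/w5.png",cv2.resize(c["im"][:,:,::-1],(800,600),interpolation=cv2.INTER_CUBIC))
```

```text
[0.5751573  0.22864062 0.29890935]
```

View pics/w5.png

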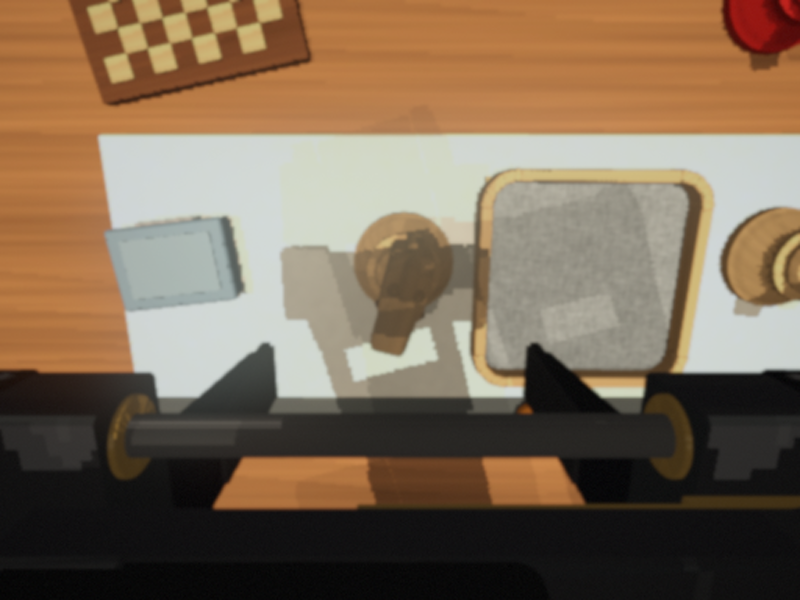

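The left knight's base centre is at (403,261), with its head from (412,235) to muzzle (389,350), a yaw of about -0.2 and well under the TCP. I descend and push to +y.

Request:
{"api": "move_arm", "payload": {"delta_rot": [[0,0,-0.1],[0,0,-0.2],[0,0,-0.2],[0,0,-0.2],[0,0,-0.2],[0,0,-0.2],[0,0,-0.2],[0,0,-0.2],[0,0,-0.2],[0,0,-0.2],[0,0,-0.2]], "offset": [[-0.2,0,-2],[-0.2,0,-6],[-0.2,0,-10],[-0.2,0,-13],[-0.2,0,-16],[-0.2,0,-17.5],[-0.2,0,-17.5],[-0.2,0,-17.5],[-0.2,0,-17.5],[-0.1,0.4,-17.5],[-0.1,0.7,-17.5]], "jaw": [9.5,9.5,9.5,9.5,9.5,7,5,5,5,5,5]}}

```text
t: 11.5
tcp_pos: [0.5746, 0.2369, 0.1249]
tcp_rot: [-0.0, 0.995, -0.1, 0.001]
wrist_force: [-0.4, 0.2, -0.5]
gripper_width: 0.0533
grasp_force: 0.1
```

Request:
{"api": "move_arm", "payload": {"delta_rot": [[0,0,0],[0,0,0],[0,0,0]], "offset": [[0,0.2,0],[0,0.2,0],[0,0.2,0]], "jaw": [5,5,5]}}

```text
t: 11.8
tcp_pos: [0.5744, 0.2383, 0.1243]
tcp_rot: [0.0, 0.995, -0.1, 0.0]
wrist_force: [0.8, -5.1, 2.2]
gripper_width: 0.0501
grasp_force: 2.4
```

Request:
{"api": "move_arm", "payload": {"delta_rot": [[0,0,0],[0,0,0],[0,0,0]], "offset": [[0,0.2,0],[0,0.2,0],[0,0.2,0]], "jaw": [5,5,5]}}

```text
t: 12.1
tcp_pos: [0.5743, 0.2403, 0.1242]
tcp_rot: [0.0, 0.995, -0.1, 0.0]
wrist_force: [1.3, -4.9, 2.2]
gripper_width: 0.0498
grasp_force: 2.4
```

Request:
{"api": "move_arm", "payload": {"delta_rot": [[0,0,0],[0,0,0],[0,0,0]], "offset": [[0,0.2,0],[0,0.2,0],[0,0.2,0]], "jaw": [5,5,5]}}

```text
t: 12.4
tcp_pos: [0.5741, 0.2423, 0.1241]
tcp_rot: [0.0, 0.995, -0.1, -0.0]
wrist_force: [0.0, -5.1, 3.3]
gripper_width: 0.0503
grasp_force: 2.6
```

Request:
{"api": "move_arm", "payload": {"delta_rot": [[0,0,0],[0,0,0],[0,0,0]], "offset": [[0,0.2,0],[0,0.2,0],[0,0.2,0]], "jaw": [5,5,5]}}

```text
t: 12.7
tcp_pos: [0.574, 0.2442, 0.1242]
tcp_rot: [0.0, 0.995, -0.1, -0.0]
wrist_force: [-0.9, -5.4, 4.0]
gripper_width: 0.0499
grasp_force: 3.1
```

All three resist +y, so one head may already lean that way at its stop. I'll check -y here.

Request:
{"api": "move_arm", "payload": {"delta_rot": [[0,0,0],[0,0,0],[0,0,0],[0,0,0],[0,0,0]], "offset": [[0,-0.6,0],[0,-1.2,0],[0,-1.7,0],[0,-1.9,0],[0,-1.9,0]], "jaw": [5,5,5,5,5]}}

```text
t: 13.2
tcp_pos: [0.5742, 0.2253, 0.1241]
tcp_rot: [-0.0, 0.995, -0.1, 0.0]
wrist_force: [0.2, 1.0, -0.9]
gripper_width: 0.0501
grasp_force: 0.0
```

Request:
{"api": "move_arm", "payload": {"delta_rot": [[0,0,0],[0,0,0],[0,0,0]], "offset": [[0,-0.2,0],[0,-0.2,0],[0,-0.2,0]], "jaw": [5,5,5]}}

```text
t: 13.5
tcp_pos: [0.5742, 0.2237, 0.124]
tcp_rot: [0.0, 0.995, -0.1, -0.0]
wrist_force: [-0.1, 0.2, 0.4]
gripper_width: 0.05
grasp_force: 0.0
```

Request:
{"api": "move_arm", "payload": {"delta_rot": [[0,0,0],[0,0,0],[0,0,0]], "offset": [[0,-0.2,0],[0,-0.2,0],[0,-0.2,0]], "jaw": [5,5,5]}}

```text
t: 13.8
tcp_pos: [0.5741, 0.2216, 0.124]
tcp_rot: [0.0, 0.995, -0.1, -0.0]
wrist_force: [0.3, 1.1, -0.6]
gripper_width: 0.0502
grasp_force: 0.0
```

Request:
{"api": "move_arm", "payload": {"delta_rot": [[0,0,0],[0,0,0],[0,0,0]], "offset": [[0,-0.2,0],[0,-0.2,0],[0,-0.2,0]], "jaw": [5,5,5]}}

```text
t: 14.1
tcp_pos: [0.5742, 0.2195, 0.1241]
tcp_rot: [0.0, 0.995, -0.1, 0.0]
wrist_force: [0.5, -0.1, -0.4]
gripper_width: 0.05
grasp_force: 0.0
```

Request:
{"api": "move_arm", "payload": {"delta_rot": [[0,0,0],[0,0,0],[0,0,0]], "offset": [[0,-0.2,0],[0,-0.2,0],[0,-0.2,0]], "jaw": [5,5,5]}}

```text
t: 14.4
tcp_pos: [0.5743, 0.218, 0.1243]
tcp_rot: [-0.0, 0.995, -0.1, 0.0]
wrist_force: [-0.2, 5.5, 2.3]
gripper_width: 0.05
grasp_force: 2.5
```

Request:
{"api": "move_arm", "payload": {"delta_rot": [[0,0,0],[0,0,0],[0,0,0]], "offset": [[0,-0.2,0],[0,-0.2,0],[0,-0.2,0]], "jaw": [5,5,5]}}

```text
t: 14.7
tcp_pos: [0.5746, 0.2162, 0.1245]
tcp_rot: [-0.001, 0.995, -0.1, 0.001]
wrist_force: [-0.1, 6.4, 3.4]
gripper_width: 0.0499
grasp_force: 3.0
```

Run:
```python
from h import *
o=bot.get_obs();print(o["tcp_pos"],o["wrist_force"],o["torque"],o["grasp_force"])
c=cam("wrist");s=cam("scene");np.save("w6.npy",c,allow_pickle=True)
p=proj(s,[.57,.23,.12]).astype(int)
a=cv2.resize(c["im"][40:240,130:390,::-1],(520,400),interpolation=cv2.INTER_CUBIC);b=cv2.resize(s["im"][p[1]-50:p[1]+50,p[0]-35:p[0]+35,::-1],(280,400),interpolation=cv2.INTER_CUBIC)
cv2.imwrite("pics/w6.png",np.hstack([a,b]))
```

```text
[0.57456794 0.21616545 0.12449732] [-0.07567875  6.36655507  3.42861323] [ 1.20061182 -0.04924568 -0.04675426] 2.9867658019065857
```

View pics/w6.png

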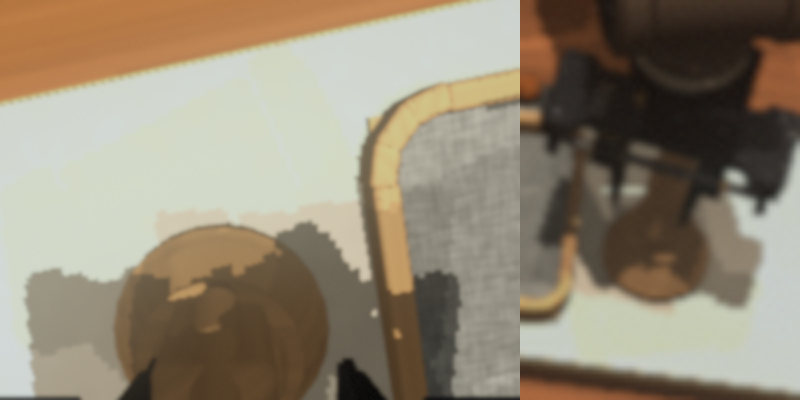

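Wrist crop: the left knight's base sits between the fingers, clear of the tray rim at (375,200). It is stiff both ways with a gap of about 20 mm, so it is sound. The right knight hardened about 5 mm past its upright position with light contact before that, so it is the suspect and I go back to it.

Request:
{"api": "move_arm", "payload": {"delta_rot": [[0,0,0],[0,0,0],[0,0,0],[0,0,0],[0,0,0],[0,0,0.1],[0,0,0.2],[0,0,0.2],[0,0,0.2],[0,0,0.2],[0,0,0.2],[0,0,0.2]], "offset": [[0,0.6,0],[0,1.2,0],[0,1.2,0],[0,1.2,2],[0,1.2,6],[0,1.2,10],[0,1.2,14],[0,-2,17.5],[0,-6,17.5],[0,-10.5,17.5],[0,-15,17.5],[0,-19.5,17.5]], "jaw": [5,6,8,9.5,9.5,9.5,9.5,9.5,9.5,9.5,9.5,9.5]}}

```text
t: 16.0
tcp_pos: [0.5737, 0.0188, 0.299]
tcp_rot: [0.0, 1.0, 0.0, -0.0]
wrist_force: [0.5, -0.3, 0.3]
gripper_width: 0.0951
grasp_force: 0.0
```

Request:
{"api": "move_arm", "payload": {"delta_rot": [[0,0,0],[0,0,0],[0,0,0],[0,0,0],[0,0,0],[0,0,0],[0,0,0],[0,0,0],[0,0,0],[0,0,0],[0,0,0]], "offset": [[0,-4.5,0],[0,-9,0],[0,-13.5,0],[-1,-18,0],[-1.5,-22,0],[-2.2,-26,0],[-2.2,-29,0],[-2.2,-30,0],[-2.2,-30,0],[-2.2,-30,0],[-2.2,-30,0]], "jaw": [9.5,9.5,9.5,9.5,9.5,9.5,9.5,9.5,9.5,9.5,9.5]}}

```text
t: 17.1
tcp_pos: [0.5523, -0.2781, 0.2992]
tcp_rot: [-0.0, 1.0, 0.001, -0.0]
wrist_force: [0.2, 0.4, -0.1]
gripper_width: 0.0949
grasp_force: 0.0
```

Run:
```python
from h import *
c=cam("wrist");np.save("w7.npy",c,allow_pickle=True);print(bot.get_obs()["tcp_pos"])
cv2.imwrite("pics/w7.png",cv2.resize(c["im"][:256,:,::-1],(800,400),interpolation=cv2.INTER_CUBIC))
k=.64
print([(proj(c,[.552,-.28,z])/k).round() for z in(.05,.09,.14,.18)])
```

```text
[ 0.55236432 -0.27810288  0.29921421]
[array([400., 259.]), array([400., 268.]), array([400., 281.]), array([401., 295.])]
```

View pics/w7.png

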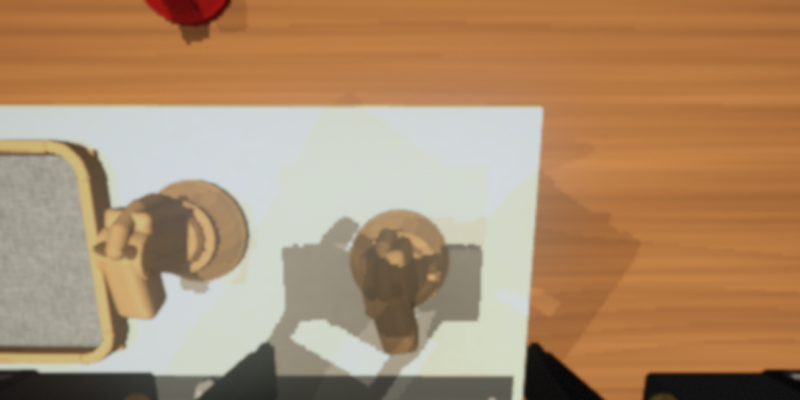

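The right knight's base is at (400,258) and its ears are at about (394,240), slightly left (+y) of the axis. I go down and push to -y.

Request:
{"api": "move_arm", "payload": {"delta_rot": [[0,0,0],[0,0,0],[0,0,0],[0,0,0],[0,0,0],[0,0,0],[0,0,0],[0,0,0],[0,0,0],[0,0,0]], "offset": [[0,0,-2],[0,0,-6],[0,0,-10],[0,0,-13],[0,0,-16],[0,0,-17.5],[0,0,-17.5],[0,0,-17.5],[0,0,-17.5],[0,-0.2,-17.5]], "jaw": [9.5,9.5,9.5,9.5,9.5,7,5,5,5,5]}}

```text
t: 18.15
tcp_pos: [0.5526, -0.2814, 0.1253]
tcp_rot: [0.001, 1.0, 0.0, 0.001]
wrist_force: [-0.3, -0.7, -0.9]
gripper_width: 0.0601
grasp_force: 0.0
```

Request:
{"api": "move_arm", "payload": {"delta_rot": [[0,0,0],[0,0,0],[0,0,0]], "offset": [[0,-0.3,0],[0,-0.5,0],[0,-0.5,0]], "jaw": [5,5,5]}}

```text
t: 18.45
tcp_pos: [0.5521, -0.2868, 0.1242]
tcp_rot: [0.0, 1.0, -0.0, 0.0]
wrist_force: [-0.1, -0.4, -0.6]
gripper_width: 0.0502
grasp_force: 0.1
```

Request:
{"api": "move_arm", "payload": {"delta_rot": [[0,0,0],[0,0,0],[0,0,0]], "offset": [[0,-0.3,0],[0,-0.3,0],[0,-0.3,0]], "jaw": [5,5,5]}}

```text
t: 18.75
tcp_pos: [0.5521, -0.2895, 0.124]
tcp_rot: [0.0, 1.0, -0.0, -0.0]
wrist_force: [0.2, 0.6, -0.6]
gripper_width: 0.0503
grasp_force: 0.0
```

Request:
{"api": "move_arm", "payload": {"delta_rot": [[0,0,0],[0,0,0],[0,0,0]], "offset": [[0,-0.3,0],[0,-0.3,0],[0,-0.3,0]], "jaw": [5,5,5]}}

```text
t: 19.05
tcp_pos: [0.5523, -0.2921, 0.124]
tcp_rot: [-0.0, 1.0, -0.0, 0.0]
wrist_force: [1.1, 3.8, 1.4]
gripper_width: 0.0503
grasp_force: 1.8
```

Request:
{"api": "move_arm", "payload": {"delta_rot": [[0,0,0],[0,0,0],[0,0,0]], "offset": [[0,-0.2,0],[0,-0.3,0],[0,-0.3,0]], "jaw": [5,5,5]}}

```text
t: 19.35
tcp_pos: [0.5525, -0.2951, 0.1243]
tcp_rot: [-0.0, 1.0, -0.0, 0.0]
wrist_force: [2.5, 5.8, 2.4]
gripper_width: 0.0501
grasp_force: 2.8
```

Hard contacts are 26–27 mm apart, against 19 mm on the left knight, so this head has play. I'll confirm from the same viewpoint as before.

Request:
{"api": "move_arm", "payload": {"delta_rot": [[0,0,0],[0,0,0],[0,0,0],[0,0,0],[0,0,0],[0,0,0],[0,0,0],[0,0,0],[0,0,0]], "offset": [[0,0.8,0],[0,1.6,0],[0,1.6,0],[0,1.6,2],[0,1.6,6],[0,1.6,11],[0,1.6,17.5],[0,1.6,17.5],[0,1.6,17.5]], "jaw": [5,6,8,9.5,9.5,9.5,9.5,9.5,9.5]}}

```text
t: 20.25
tcp_pos: [0.5526, -0.2798, 0.3018]
tcp_rot: [0.002, 1.0, -0.0, 0.002]
wrist_force: [0.0, 0.9, -0.1]
gripper_width: 0.0947
grasp_force: 0.0
```

Run:
```python
from h import *
c=cam("wrist");w=np.load("w7.npy",allow_pickle=True).item();print(bot.get_obs()["tcp_pos"])
cv2.imwrite("pics/w8.png",np.hstack([cv2.resize(q["im"][115:245,190:320,::-1],(400,400),interpolation=cv2.INTER_CUBIC) for q in(w,c)]))
for q in(w,c): print(proj(q,[.552,-.28,.05]))
```

```text
[ 0.55210358 -0.27948357  0.29939486]
[256.12977475 165.95732569]
[254.3262928  166.58707641]
```

View pics/w8.png

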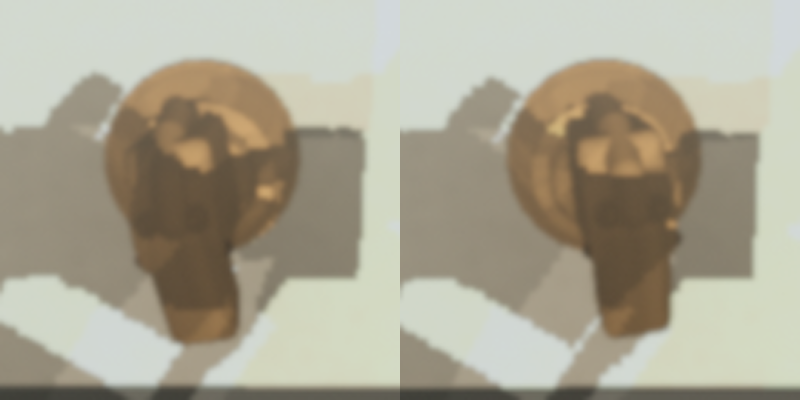

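The crops show the base fixed while the head swung from left-leaning to right-leaning. The right knight is the loose one and the rocking sequence is complete. Now I pinch it.

Request:
{"api": "move_arm", "payload": {"delta_rot": [[0,0,0],[0,0,0],[0,0,0],[0,0,0],[0,0,0],[0,0,0],[0,0,0],[0,0,0],[0,0,0],[0,0,0],[0,0,0],[0,0,0]], "offset": [[0,0,-3],[0,0,-7],[0,0,-11],[0,0,-14],[0,0,-16.5],[0,0,-17.7],[0,0,-17.7],[0,0,-17.7],[0,0,-17.7],[0,0,-17.7],[0,0,-17.7],[0,0,-17.7]], "jaw": [9.5,9.5,9.5,9.5,9.5,8,6,5,4,3,2,2]}}

```text
t: 21.5
tcp_pos: [0.5523, -0.2795, 0.1226]
tcp_rot: [0.0, 1.0, -0.0, 0.0]
wrist_force: [0.0, 0.3, 0.3]
gripper_width: 0.0446
grasp_force: 0.2
```

Request:
{"api": "move_arm", "payload": {"delta_rot": [[0,0,0],[0,0,0],[0,0,0],[0,0,0]], "offset": [[0,0,0],[0,0,0],[0,0,0],[0,0,0]], "jaw": [2,2,2,2]}}

```text
t: 21.9
tcp_pos: [0.5521, -0.2795, 0.1222]
tcp_rot: [0.0, 1.0, -0.0, -0.0]
wrist_force: [-1.8, -1.9, 2.8]
gripper_width: 0.0301
grasp_force: 29.6
```

Gripped at 30 mm with about 30 N. Lifting.

Request:
{"api": "move_arm", "payload": {"delta_rot": [[0,0,0],[0,0,0],[0,0,0],[0,0,0],[0,0,0],[0,0,0],[0,0,0],[0,0,0],[0,0,0],[0,0,0],[0,0,0]], "offset": [[0,0,1],[0,0,2.5],[0,0,4.5],[0,0,6.5],[0,0,8.5],[0,0,10.5],[0,0,12.5],[0,0,14.5],[0,0,16.5],[0,0,18],[0,0,18]], "jaw": [2,2,2,2,2,2,2,2,2,2,2]}}

```text
t: 23.0
tcp_pos: [0.5523, -0.2793, 0.3036]
tcp_rot: [0.0, 1.0, -0.0, 0.001]
wrist_force: [0.6, 0.1, -9.4]
gripper_width: 0.0301
grasp_force: 30.0
```

Request:
{"api": "move_arm", "payload": {"delta_rot": [[0,0,0],[0,0,0],[0,0,0],[0,0,0],[0,0,0],[0,0,0],[0,0,0],[0,0,0],[0,0,0],[0,0,0],[0,0,0],[0,0,0]], "offset": [[0,2,0],[0,4.5,0],[0,7.5,0],[0,10.5,0],[0,13.5,0],[0.2,17,0],[0.4,20.5,0],[0.6,24,0],[0.6,27.5,0],[0.6,30.5,0],[0.6,33,0],[0.6,34.2,0]], "jaw": [2,2,2,2,2,2,2,2,2,2,2,2]}}

```text
t: 24.2
tcp_pos: [0.557, 0.0651, 0.3007]
tcp_rot: [-0.0, 1.0, 0.001, -0.001]
wrist_force: [-0.5, -1.2, -8.3]
gripper_width: 0.0299
grasp_force: 30.0
```

Request:
{"api": "move_arm", "payload": {"delta_rot": [[0,0,0],[0,0,0],[0,0,0],[0,0,0],[0,0,0],[0,0,0],[0,0,0],[0,0,0],[0,0,0],[0,0,0]], "offset": [[0,0,0],[0,0,0],[0,0,-2],[0,0,-4],[0,0,-6.5],[0,0,-9],[0,0,-11.5],[0,0,-13.5],[0,0,-15],[0,0,-15]], "jaw": [2,2,2,2,2,2,2,2,2,2]}}

```text
t: 25.2
tcp_pos: [0.5572, 0.0615, 0.15]
tcp_rot: [0.0, 1.0, -0.001, -0.002]
wrist_force: [-0.5, -0.0, -9.0]
gripper_width: 0.03
grasp_force: 30.0
```

Run:
```python
from h import *
o=bot.get_obs();print(o["tcp_pos"],o["wrist_force"],o["gripper_width"],o["grasp_force"])
d=cam("side");s=cam("scene")
p=proj(d,[.56,.06,.1]).astype(int);q=proj(s,[.56,.06,.1]).astype(int)
cv2.imwrite("pics/p.png",np.hstack([cv2.resize(m["im"][r[1]-65:r[1]+65,r[0]-65:r[0]+65,::-1],(400,400),interpolation=cv2.INTER_CUBIC) for m,r in((d,p),(s,q))]))
```

```text
[0.55717807 0.06151029 0.15001326] [-0.50984244 -0.01783523 -8.99396385] 0.02998660002392053 29.97622959315777
```

View pics/p.png

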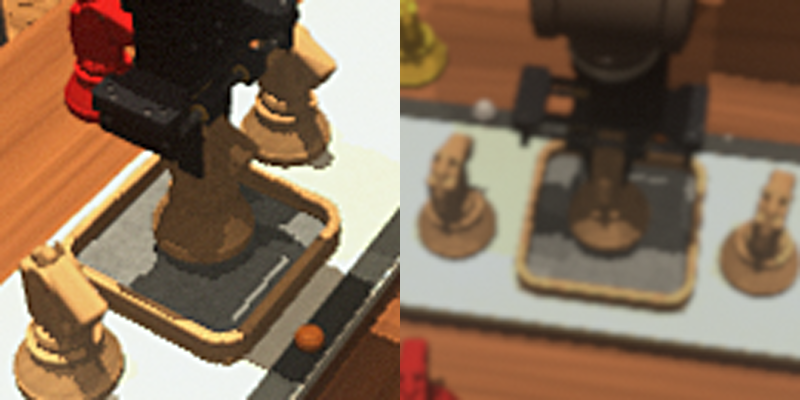

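The knight hangs upright over the tray centre and both sound knights are standing. Lowering slowly.

Request:
{"api": "move_arm", "payload": {"delta_rot": [[0,0,0],[0,0,0],[0,0,0],[0,0,0],[0,0,0],[0,0,0]], "offset": [[0,0,-0.6],[0,0,-1.1],[0,0,-1.5],[0,0,-1.8],[0,0,-1.8],[0,0,-1.8]], "jaw": [2,2,2,2,2,2]}}

```text
t: 25.9
tcp_pos: [0.5582, 0.0626, 0.1341]
tcp_rot: [0.0, 1.0, -0.0, 0.0]
wrist_force: [-0.9, -0.1, -8.3]
gripper_width: 0.0295
grasp_force: 30.0
```

Request:
{"api": "move_arm", "payload": {"delta_rot": [[0,0,0],[0,0,0],[0,0,0]], "offset": [[0,0,-0.1],[0,0,-0.2],[0,0,-0.2]], "jaw": [2,2,2]}}

```text
t: 26.2
tcp_pos: [0.5581, 0.0626, 0.132]
tcp_rot: [0.0, 1.0, -0.0, -0.0]
wrist_force: [-0.5, -0.3, -9.4]
gripper_width: 0.0299
grasp_force: 30.0
```

Request:
{"api": "move_arm", "payload": {"delta_rot": [[0,0,0],[0,0,0],[0,0,0]], "offset": [[0,0,-0.1],[0,0,-0.15],[0,0,-0.15]], "jaw": [2,2,2]}}

```text
t: 26.5
tcp_pos: [0.5582, 0.0626, 0.1305]
tcp_rot: [0.0, 1.0, -0.0, 0.0]
wrist_force: [0.2, 0.2, -8.5]
gripper_width: 0.0297
grasp_force: 30.0
```

Request:
{"api": "move_arm", "payload": {"delta_rot": [[0,0,0],[0,0,0]], "offset": [[0,0,-0.1],[0,0,-0.1]], "jaw": [2,2]}}

```text
t: 26.7
tcp_pos: [0.5583, 0.0627, 0.1302]
tcp_rot: [0.0, 1.0, -0.0, 0.0]
wrist_force: [0.3, 1.0, 0.8]
gripper_width: 0.0301
grasp_force: 30.0
```

The weight is off, so the knight is resting on the tray floor. Opening and withdrawing.

Request:
{"api": "move_arm", "payload": {"delta_rot": [[0,0,0],[0,0,0],[0,0,0],[0,0,0],[0,0,0],[0,0,0],[0,0,0],[0,0,0],[0,0,0],[0,0,0],[0,0,0],[0,0,0]], "offset": [[0,0,0],[0,0,0],[0,0,0],[0,0,0],[0,0,0],[0,0,1],[0,0,4],[0,0,8],[0,0,12],[0,0,17],[0,0,17],[0,0,17]], "jaw": [4,5,7,8,9,9,9,9,9,9,9,9]}}

```text
t: 27.9
tcp_pos: [0.5582, 0.0626, 0.301]
tcp_rot: [0.0, 1.0, -0.0, 0.001]
wrist_force: [-1.3, -1.4, -0.7]
gripper_width: 0.0901
grasp_force: 0.0
```

Run:
```python
from h import *
o=bot.get_obs();print(o["tcp_pos"],o["gripper_width"],o["wrist_force"])
# check: pale-wood pixels of the three knights vs first frames; base of placed knight in wrist view
w=cam("wrist");hsv=cv2.cvtColor(w["im"],cv2.COLOR_RGB2HSV)
m=((hsv[...,1]>70)&(hsv[...,0]<25)).astype(np.uint8)
n,l,st,ce=cv2.connectedComponentsWithStats(m)
for i in range(1,n):
    if st[i,4]>400: x,y,ww,h,a=st[i];print(st[i],plane(w,x+ww/2,y+ww/2,.06).round(3))
S=np.load("scene.npy",allow_pickle=True).item();s=cam("scene")
for nm,p in(("M",[.575,-.103,.05]),("L",[.572,.229,.05]),("tray",[.46,.06,.07])):
    u,v=proj(S,p).astype(int);A=cv2.cvtColor(S["im"],6+1);B=cv2.cvtColor(s["im"],7)
    r=cv2.matchTemplate(B[v-30:v+30,u-30:u+30],A[v-14:v+14,u-18:u+18],cv2.TM_CCOEFF_NORMED);_,mx,_,loc=cv2.minMaxLoc(r)
    print(nm,round(mx,2),"shift px",loc[0]-12,loc[1]-16)
```

```text
[0.55817066 0.06262011 0.30100625] 0.09013465563346928 [-1.29023848 -1.43651979 -0.67029029]
[    0     0   512    74 37443] [0.426 0.061 0.06 ]
[ 178   95  148  142 8557] [0.556 0.066 0.06 ]
[ 344  121   93   88 5398] [ 0.557 -0.122  0.06 ]
[  73  123   94   88 5092] [0.555 0.246 0.06 ]
[ 175  246  163   21 1097] [0.303 0.06  0.06 ]
[ 387  251   49   57 1091] [ 0.394 -0.172  0.06 ]
[ 77 252  31  56 925] [0.408 0.304 0.06 ]
[ 141  291  371   37 8968] [-0.018 -0.068  0.06 ]
M 0.99 shift px 0 0
L 0.99 shift px 1 1
tray 0.53 shift px 8 1
```

```bash
python3 -c "
from bench import bot
print(bot.sign_off())"
```

```text
the job is handed in; nothing more can be done
None
```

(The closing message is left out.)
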